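# Hang the weight caddy level on the stand rod

### The job

Hang the white weight caddy on the horizontal rod of the metal support stand by one of the three holes in its upright web, choosing the hole from which it hangs level, so that the two steel weights stand upright. Let go and leave it hanging freely on the rod, and leave the beaker and the tube rack where they stand.

Things in the scene. Friction and masses are not known exactly. Their poses are not given: they have to be found in the camera images.
- caddy: White plastic tray 180 (x) x 80 (y) mm, rims 16 high, with 8 mm thick upright web along x at y = 0, top edge z = 152. Three 28 mm holes through the web: z = 104, x = -54, -10, +34; plain strip above them to grip. Fixed on the tray at x = +66, y = +-21.5: two steel weights, 30 mm wide and high, 140 g each; other places empty. Plastic: 270 g, centred. Mass +-20%. Origin: centre of underside, z up.
- rod (a point): Mid-point of the usable part of a level, fixed 8 mm steel rod, on its axis, 215 mm above the bench. Free tip 40 mm from it along -x (roughly towards the robot); along +x the rod runs 80 mm to a 24 mm clamp block on a post 12 mm thick, top 232 mm above the bench, 95 mm from this point. z up. Base plate 12 mm high, 110 mm wide, spans x = -20 to +130 mm. Stand fixed.
- beaker: Bystander: clear open beaker, 68 mm wide and 85 mm high, at the back of the bench. Origin: centre of its underside.
- tube_rack: Bystander: blue tube rack with capped tubes, 90 mm (x) by 170 mm (y), 72 mm high, off to the side. Origin: centre of its underside.
Not all that is in view belongs to the job. What is shaped like the caddy but blue or green is not meant. Leave any orange or purple look-alike of the part that bears rod alone.

How it is judged:
By the outcome, as a careful person would: the job done as asked, in the order asked, and still so for the second after the job is handed in, with the robot touching nothing.
It also fails if it takes over 54 s, if anything falls off the work surface, if the arm or the gripper's body presses on something with over 40 N, if the wrist force passes 120 N, or if a joint passes its speed limit or range.

### The arm

A 6-joint arm with a two-finger parallel gripper is mounted at the origin on the work surface. World frame = base frame: x ahead of the robot, y to its left, z up, the work surface at z = 0. Lengths are in m, angles in rad, forces in N, time in s.
With the tool pointing down it reaches from about 0.3 to 0.775 m from the base axis. Payload 14.6 kg.
Tool frame: the origin (TCP) lies on the centre line of the jaws, within the pads' length; the fingertips stand 19 mm ahead of it and the grasp point (between the pads) is the TCP; z points along the fingers, x is the direction in which the jaws open and shut, and the axes are right-handed (so a half turn about z gives the same grasp; the last joint's range is limited). The gripper opens to 94 mm and grips with 3 to 60 N. Pads are 16 mm wide; open, the fingers measure 119 mm over their backs; the gripper's body (75 mm by 177 mm) begins 78 mm behind the grasp point.
Start: joints at [-0.067, 0.3, 1.521, -0, 1.321, -0.067], TCP at [0.55, -0, 0.224] pointing down, gripper open.
Joint ranges: [-3.03, 3.03], [-0.79, 2.21], [0.23, 2.52], [-1.04, 4.18], [0, 3.07], [-2.55, 2.55]. Speed limits (rad/s): [2.22, 2.22, 2.57, 3.14, 3.14, 3.14].

### API

Orientations are given as [roll, pitch, yaw] about the fixed x, y, z axes, in that order (R = Rz(yaw) Ry(pitch) Rx(roll)).
In Python, from station import ctrl, imaging gives the robot as it stands.
- The arm moves only by the shell command python3 -m handwheel 'ROWS' [OPENING] [FORCE]. ROWS is JSON, a list that holds one entry, the list of rows, each a list of 4 numbers: the shift along the tool's x, y, z in m, then the turn about the tool's z in rad. A call has 1 to 10 rows; each row shifts and turns the pose as measured when the row begins, along the tool's axes as they then stand; what a row does not reach is not made up. A row lasts 1/10 s, in which the tool goes at most 50 mm and 8.59 degrees, less where a joint would pass 70% of its speed; a pose out of reach is approached as far as the arm can. A call is refused whole if a number of a shift passes 0.05 or a number of a turn 0.15, either way. A call with a gripper value outside its range is refused whole. OPENING is the finger opening in m, from 0 to 0.094, set as the call begins (- or left out, the last holds). The fingers move at their own pace and stop on an object; FORCE is the grip in N (left out, the last holds). Time passes only in rows, so rows that do not move let the fingers close. It gives the time, the measured TCP pose, the force and the opening at its end, in the units of the state.
- ctrl.get_obs(): the state, without advancing time (a new reading comes with each control period).
- imaging.camera(name): name is "scene" or "side" or "wrist"; returns the picture (480x640x3 uint8, red, green, blue); there is no depth.
- imaging.camera_model(name): a dict with "camera_matrix" (3x3 intrinsics, pixels), "position" and "attitude" of the camera in the world. Camera axes: x right, y up, looking along -z (the intrinsics and any distortion apply to the point x, -y, -z); pixel columns grow to the right and rows downward; lengths in m; the calibration is good to about 2 mm. A picture is of the moment at which its call begins: read the wrist's pose just before it. camera_model takes no time and is no camera call; for the wrist camera it gives the pose at the moment of the call.
- ctrl.hand_in(): hands the job in, once; it reports no verdict.
The state is a dict: "time_s": time; "qpos": joint angles; "joint_vel": joint speeds; "tau": joint torques, N m; "ee_pos": TCP position; "eef_rot": TCP orientation; "force": force on the tool from outside, world axes, zero at the start; "moment": the same for the moment, N m; "grip_width": finger opening in m.
Only numpy, scipy, OpenCV 4.12 (cv2) and the standard library are available. Lean on these libraries where they do the work, as an engineer would, in place of code of your own. Each camera call takes 0.05 s, during which the arm holds its last target. There are 200 camera calls.

## Working session

There is one attempt and no reset: what is moved stays moved. The work goes in short steps, Python scripts to look and compute and a shell command to move; the robot and the scene stay as the last step left them, time stands still between calls to the robot, and variables do not carry over. Pictures are saved under pics/ and viewed, about 8 in all and at most 12, crops included, and the job is handed in when it is done.

```bash
mkdir -p pics; ls; python3 - <<'E'
from station import ctrl, imaging
import cv2
for n in ("scene","side"):
    cv2.imwrite(f"pics/{n}0.png", imaging.camera(n)[:,:,::-1]); m=imaging.camera_model(n); print(n,m)
print(ctrl.get_obs())
E
```

```text
pics
scene {'camera_matrix': array([[599.26050221,   0.        , 312.995737  ],
       [  0.        , 599.26050221, 246.40405341],
       [  0.        ,   0.        ,   1.        ]]), 'position': array([1.74007976, 0.3054304 , 1.28506425]), 'attitude': array([0.81929148, 0.01284425, 1.67428798])}
side {'camera_matrix': array([[469.37268793,   0.        , 315.87359408],
       [  0.        , 469.37268793, 236.49214262],
       [  0.        ,   0.        ,   1.        ]]), 'position': array([ 0.19883084, -0.65116909,  0.87480768]), 'attitude': array([ 0.85518502, -0.02215744, -0.35214965])}
{'time_s': 0.1, 'qpos': array([-6.65796234e-02,  3.00392955e-01,  1.52151629e+00,  1.99914432e-05,
        1.32069638e+00, -6.66482494e-02]), 'joint_vel': array([-0.00015711, -0.00064657, -0.00152271,  0.00132991,  0.00030506,
       -0.00220269]), 'tau': array([ 1.84928511e-03, -5.32644153e+01, -3.53284299e+01,  7.10431044e-02,
        2.34944851e-02, -7.30603051e-05]), 'ee_pos': array([5.49785850e-01, 2.74376833e-05, 2.23956594e-01]), 'eef_rot': array([-3.14150587e+00,  1.00943203e-03,  6.37120898e-05]), 'force': array([-0.29567513,  0.08267682,  1.13521988]), 'moment': array([0.03058542, 0.00818588, 0.03053253]), 'grip_width': 0.09376570626046786}
```

View pics/scene0.png

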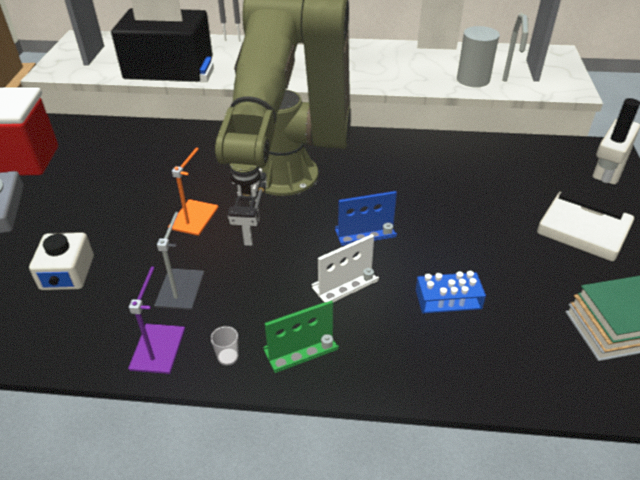

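View pics/side0.png

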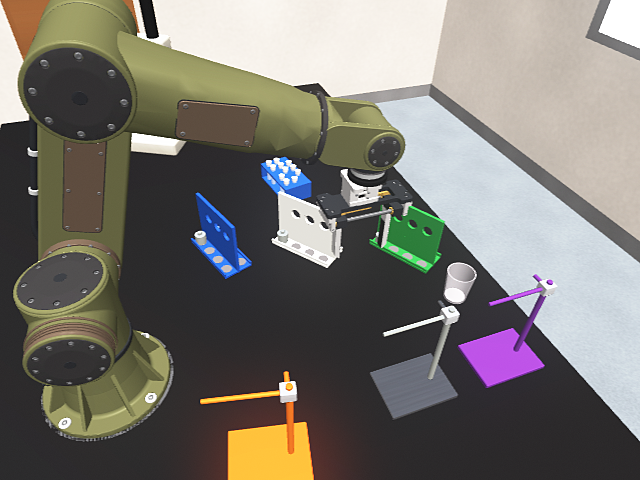

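Candidates in the scene view:
- **Caddy:** white at (346,268), blue at (366,218), green at (300,335). I choose white.
- **Stand:** grey at (175,265), orange at (190,190), purple at (150,320). I choose grey steel.
- **Bystanders:** the beaker is at (225,345) and the rack at (450,291).

Next is one close crop.

```bash
python3 - <<'E'
import cv2,numpy as np
s=cv2.imread("pics/scene0.png"); d=cv2.imread("pics/side0.png")
def crop(im,x,y,w,h,k):
    c=cv2.resize(im[y:y+h,x:x+w],None,fx=k,fy=k,interpolation=cv2.INTER_CUBIC)
    for i in range(0,w,10):
        if (x+i)%10==0: cv2.line(c,(i*k,0),(i*k,5 if (x+i)%50 else 14),(0,255,255),1)
    for j in range(0,h,10):
        if (y+j)%10==0: cv2.line(c,(0,j*k),(5 if (y+j)%50 else 14,j*k),(0,255,255),1)
    return c
o=np.zeros((600,800,3),np.uint8)
for c,x,y in [(crop(s,300,230,100,75,4),0,0),(crop(s,140,200,100,110,3),400,0),(crop(d,260,180,100,90,3),0,310),(crop(d,360,260,120,160,2),400,335)]:
    c=c[:600-y,:800-x]; o[y:y+c.shape[0],x:x+c.shape[1]]=c
cv2.imwrite("pics/crop1.png",o)
E
```

```text
(no output)
```

View pics/crop1.png

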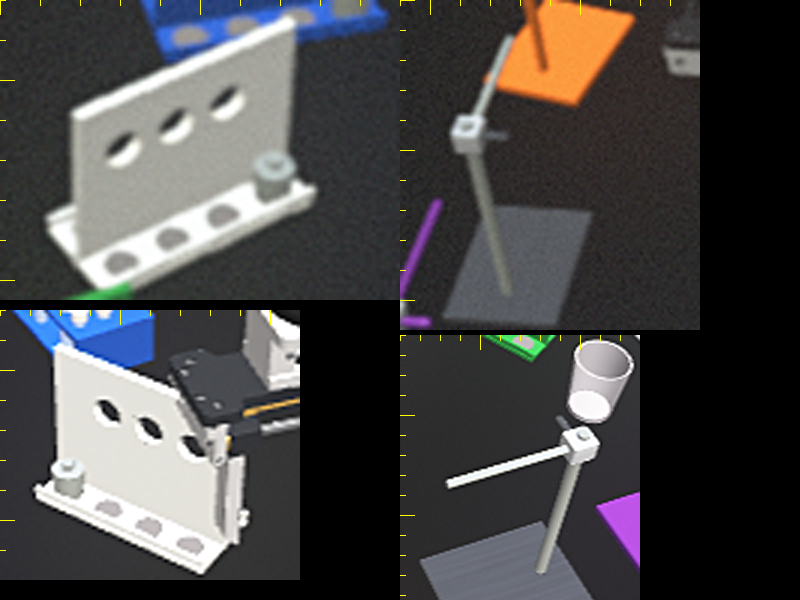

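The white caddy has its weights at the right end in the scene view, at (368,273). The hole at x=+34 is therefore the rightmost there, at (357,255), and the leftmost in the side view, at (296,214). The grey stand's rod tip is at (177,213) in scene and (384,334) in side, with the clamp at (163,244) and (450,314). I'll fit both poses now.

```bash
cat > h.py <<'E'
import numpy as np
from station import ctrl, imaging
from scipy.spatial.transform import Rotation as R
from scipy.optimize import least_squares
def proj(m,P):
    p=R.from_euler('xyz',m['attitude']).inv().apply(np.atleast_2d(P)-m['position'])
    q=p*[1,-1,-1]; K=m['camera_matrix']; q=q@K.T
    return q[:,:2]/q[:,2:]
def place(v,L):  # v=x,y,yaw,(z) pose of level object
    return R.from_euler('z',v[2]).apply(np.array(L,float))+[v[0],v[1],v[3] if len(v)>3 else 0]
def fit(obs,v0,M):
    f=lambda v: np.concatenate([(proj(M[c],place(v,L))-px).ravel() for c,L,px in obs])
    r=least_squares(f,v0,loss='soft_l1'); return r.x,f(r.x).reshape(-1,2)
E
cat > m1.py <<'E'
from h import *
np.set_printoptions(precision=4,suppress=True)
M={n:imaging.camera_model(n) for n in("scene","side")}
cad=[("scene",[[-54,-4,104],[-10,-4,104],[34,-4,104],[-90,-4,152],[90,-4,152]],[[331,267.2],[344.2,261.5],[357,255.5],[318.5,259],[374,235.5]]),
("side",[[34,4,104],[-10,4,104],[-54,4,104],[90,4,152]],[[295.7,213.7],[309.7,220],[323.3,225.3],[279,192]])]
st=[("scene",[[-40,0,215],[92,0,215],[95,0,12],[-20,-55,12],[-20,55,12],[130,55,12],[130,-55,12]],[[177,212.7],[162.7,244.3],[175.7,298.3],[170,268.7],[204,270.7],[192,308],[155,305.7]]),
("side",[[-40,0,215],[92,0,215],[95,0,12],[-20,55,12],[130,55,12],[130,-55,12],[-20,-55,12]],[[384.5,334.5],[450,314.5],[430.5,378.5],[370.5,373.5],[431.5,354],[457,392],[395,416]])]
sc=lambda o:[(c,np.array(L)/1000,np.array(p)) for c,L,p in o]
for nm,o,v0 in (("caddy",cad,[.6,.1,1.8]),("stand",st,[.6,-.3,0])):
    for v in (v0,v0+[0]):
        x,r=fit(sc(o),v,M); print(nm,x,"yaw deg",np.degrees(x[2])); print(np.round(r,1).tolist())
E
python3 m1.py
```

```text
caddy [0.5269 0.257  2.2089] yaw deg 126.55980788690395
[[-0.8, -0.5], [-0.7, -0.6], [-0.4, -0.2], [0.5, 0.0], [-0.2, 0.3], [0.2, -0.8], [-0.0, -1.1], [0.5, -0.3], [-0.6, -1.0]]
caddy [ 0.5263  0.2575  2.2053 -0.0022] yaw deg 126.35563827398619
[[-0.7, -0.1], [-0.5, -0.2], [-0.3, 0.2], [0.7, 0.4], [-0.1, 0.8], [-0.0, -0.2], [-0.3, -0.5], [0.2, 0.3], [-0.8, -0.4]]
stand [ 0.5392 -0.2228  0.0108] yaw deg 0.6172947551266029
[[-1.3, -0.1], [0.0, 0.4], [-0.2, -1.0], [-2.5, -0.9], [-0.6, -0.8], [-0.6, -0.3], [-1.7, -0.4], [0.2, -1.0], [-0.4, -1.0], [0.1, -3.0], [-0.6, -3.1], [-0.3, -3.8], [2.6, 0.6], [-0.6, 0.5]]
stand [ 0.5392 -0.2223  0.0073 -0.0031] yaw deg 0.4204232636218548
[[-0.9, 0.8], [0.3, 1.2], [0.0, -0.3], [-2.1, -0.2], [-0.3, -0.0], [-0.4, 0.5], [-1.5, 0.3], [-0.2, -0.2], [-0.8, 0.0], [-0.2, -2.2], [-0.8, -2.5], [-0.5, -3.0], [2.2, 1.5], [-1.0, 1.1]]
```

```bash
cat > m2.py <<'E'
from h import *
np.set_printoptions(precision=3,suppress=True)
M={n:imaging.camera_model(n) for n in("scene","side")}
def tri(px,x0):
    f=lambda X:np.concatenate([(proj(M[c],X)-p).ravel() for c,p in px.items()])
    r=least_squares(f,x0); return r.x,r.fun
for n,p in dict(grey_tip=dict(scene=(177,212.7),side=(384.5,334.5)),grey_clamp=dict(scene=(162.7,244.3),side=(450,314.5)),purple_tip=dict(scene=(152,269),side=(491,304)),purple_clamp=dict(scene=(136,306.5),side=(547,287)),
 orange_tip=dict(scene=(197,151),side=(202,402)),orange_clamp=dict(scene=(177,172.5),side=(288,391)),
 beaker_top=dict(scene=(224,335),side=(461,271))).items():
    print(n,*tri(p,[.6,-.2,.2]))
E
python3 m2.py
python3 - <<'E'
from h import *
import cv2
cv2.imwrite("pics/wrist0.png", imaging.camera("wrist")[:,:,::-1]); m=imaging.camera_model("wrist"); print(m, ctrl.get_obs()['ee_pos'])
E
```

```text
grey_tip [ 0.499 -0.223  0.212] [-0.818  0.507 -0.48  -0.344]
grey_clamp [ 0.631 -0.223  0.215] [-0.456  0.236 -0.288 -0.188]
purple_tip [ 0.719 -0.225  0.212] [-0.27   0.122 -0.18  -0.109]
purple_clamp [ 0.848 -0.225  0.214] [-0.673  0.245 -0.484 -0.265]
orange_tip [ 0.179 -0.242  0.206] [ 0.521 -0.458  0.251  0.219]
orange_clamp [ 0.308 -0.272  0.212] [ 0.351 -0.255  0.174  0.136]
beaker_top [ 0.813 -0.034  0.086] [-0.156  0.086 -0.136 -0.092]
{'camera_matrix': array([[423.25002378,   0.        , 317.63522706],
       [  0.        , 423.25002378, 239.06052524],
       [  0.        ,   0.        ,   1.        ]]), 'position': array([0.55008254, 0.07514408, 0.38397449]), 'attitude': array([-2.59427729e-01,  7.69291497e-05, -9.35865576e-04])} [5.49845906e-01 1.47858044e-06 2.24047803e-01]
```

View pics/wrist0.png

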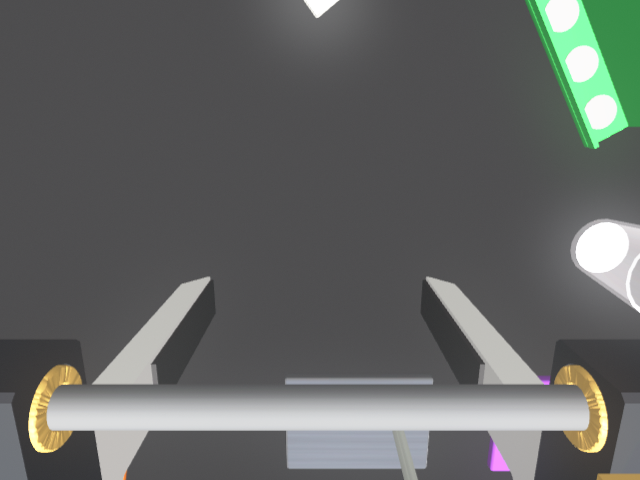

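The caddy lies in reach at (0.527,0.257). The rod runs along +x at y≈-0.223, with its tip at x≈0.499 and measured z 0.212, against 0.215 given. In the wrist view, the grey base is at (360,420) and the white caddy's corner is at the top (320,5). I'll move above the grip point, over the +34 hole.

```bash
python3 -m handwheel '[[[-0.007,-0.047,0,0],[-0.007,-0.047,0,0],[-0.007,-0.047,0,0],[-0.007,-0.047,0,0],[-0.007,-0.047,0,0],[-0.007,-0.047,0,0],[0,0,0,0],[0,0,0,0]]]' 0.06 30
python3 -m handwheel '[[[0,0,0,-0.128],[0,0,0,-0.128],[0,0,0,-0.128],[0,0,0,-0.128],[0,0,0,-0.128],[0,0,0,0],[0,0,0,0]]]'
python3 - <<'E'
from h import *
import cv2
m=imaging.camera_model("wrist");cv2.imwrite("pics/wrist1.png", imaging.camera("wrist")[:,:,::-1]);  o=ctrl.get_obs();print(o['time_s'],o['ee_pos'],o['eef_rot'])
np.save("m_w1.npy",m,allow_pickle=True)
v=[.5269,.257,2.2089]
print(proj(m,place(v,np.array([[-90,-4,152],[90,-4,152],[-90,4,152],[90,4,152],[34,0,141]])/1000)).round(1).tolist())
E
```

```text
time_s: 0.95
ee_pos: [0.5054, 0.2916, 0.2217]
eef_rot: [3.14, 0.004, -0.003]
force: [0.1, 0.1, 0.5]
grip_width: 0.0599
time_s: 1.65
ee_pos: [0.5073, 0.284, 0.2209]
eef_rot: [-3.14, 0.007, 0.649]
force: [0.1, 0.2, -0.7]
grip_width: 0.0598
1.7 [0.50735099 0.28404932 0.22089915] [-3.14020496  0.00653972  0.64981847]
[[321.0, 445.9], [325.3, 162.2], [308.6, 445.8], [310.3, 162.0], [316.9, 256.3]]
```

View pics/wrist1.png

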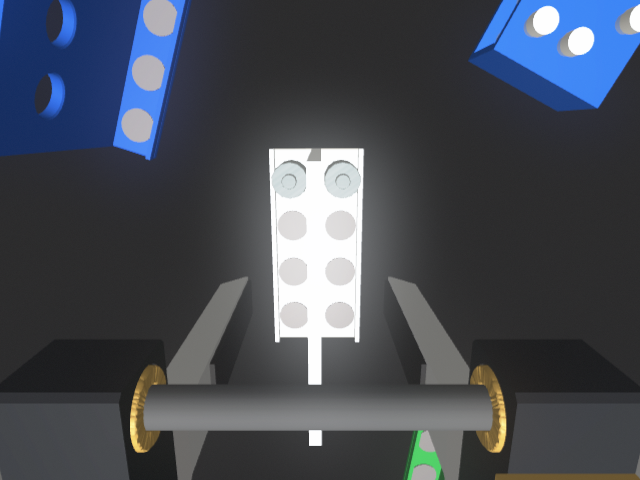

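The wrist view shows the web top running from about (316,160) to (315,445), within a few pixels of the prediction, and centred between the fingers. The weights are at (290,180) and (343,180). I'll descend to TCP z≈0.142.

```bash
python3 -m handwheel '[[[0,0,0.02,0.01],[0,0,0.02,0],[0,0,0.02,0],[0,0,0.015,0],[0,0,0,0],[0,0,0,0]]]'
```

```text
time_s: 2.3
ee_pos: [0.5079, 0.2822, 0.1446]
eef_rot: [-3.141, 0.005, 0.621]
force: [-0.1, 0.1, 0.0]
grip_width: 0.06
```

```bash
python3 -m handwheel '[[[0,0,0.0025,-0.012],[0,0,0,0],[0,0,0,0]]]'
python3 -m handwheel '[[[0,0,0,0],[0,0,0,0],[0,0,0,0],[0,0,0,0],[0,0,0,0],[0,0,0,0]]]' 0 30
```

```text
time_s: 2.6
ee_pos: [0.5087, 0.2823, 0.1442]
eef_rot: [-3.141, 0.002, 0.632]
force: [-0.0, -1.1, -0.6]
grip_width: 0.0602
time_s: 3.2
ee_pos: [0.509, 0.2825, 0.1451]
eef_rot: [-3.142, 0.0, 0.631]
force: [-0.3, 0.3, 0.2]
grip_width: 0.0151
```

```bash
python3 -m handwheel '[[[0,0,0,0],[0,0,0,0],[0,0,0,0],[0,0,0,0]]]'
python3 -m handwheel '[[[0,0,-0.01,0],[0,0,-0.02,0],[0,0,-0.03,0],[0,0,-0.03,0],[0,0,-0.03,0],[0,0,-0.03,0],[0,0,0,0],[0,0,0,0],[0,0,0,0]]]'
```

```text
time_s: 3.6
ee_pos: [0.5085, 0.2822, 0.1446]
eef_rot: [-3.141, 0.002, 0.631]
force: [-0.8, -0.7, -0.5]
grip_width: 0.0074
time_s: 4.5
ee_pos: [0.5069, 0.2816, 0.2974]
eef_rot: [-3.139, 0.011, 0.631]
force: [0.7, 0.2, -6.7]
grip_width: 0.0078
```

It is held: width 7.8 mm and load about 6.7 N. The grip is at caddy x≈+31 mm, and the hole centre is 41 mm below the TCP. Next I raise, turn to the rod's heading and carry it across.

```bash
python3 -m handwheel '[[[0,0,-0.03,0],[0,0,-0.01,0.1],[0,0,0,0.13],[0,0,0,0.13],[0,0,0,0.13],[0,0,0,0.13],[0,0,0,0],[0,0,0,0]]]'
python3 -m handwheel '[[[-0.008,0.02,0,0],[-0.01,0.04,0,0],[-0.01,0.045,0,0],[-0.01,0.045,0,0],[-0.01,0.045,0,0],[-0.01,0.045,0,0],[-0.01,0.045,0,0],[-0.01,0.045,0,0],[0,0.03,0,0],[0,0,0,0]]]'
```

```text
time_s: 5.3
ee_pos: [0.5055, 0.2809, 0.3237]
eef_rot: [3.127, 0.03, -0.009]
force: [0.0, -0.4, -5.5]
grip_width: 0.0076
time_s: 6.3
ee_pos: [0.425, -0.0917, 0.3254]
eef_rot: [3.125, 0.038, 0.034]
force: [0.1, 1.0, -5.3]
grip_width: 0.0076
```

```bash
python3 -m handwheel '[[[0,0.02,0,0],[0,0.03,0,0.01],[0,0.03,0,0.01],[0,0.025,0,0.01],[0,0.015,0,0],[0,0,0,0],[0,0,0,0],[0,0,0,0]]]'
```

```text
time_s: 7.1
ee_pos: [0.4281, -0.2137, 0.3242]
eef_rot: [3.129, 0.041, 0.027]
force: [0.2, 0.3, -5.8]
grip_width: 0.0081
```

```bash
python3 -m handwheel '[[[0,0.005,0.02,0.01],[0.003,0.005,0.025,0.01],[0,0.002,0.02,0],[0,0,0,0],[0,0,0,0],[0,0,0,0]]]'
python3 - <<'E'
from h import *
import cv2
o=ctrl.get_obs();print(o['time_s'],o['ee_pos'],o['eef_rot'])
T=o['ee_pos'];Q=R.from_euler('xyz',o['eef_rot'])
ims=[];
for n,(x,y,w,h,k) in dict(side=(300,190,200,240,2.4),scene=(130,150,160,240,2.4)).items():
    im=np.ascontiguousarray(imaging.camera(n)[:,:,::-1]); m=imaging.camera_model(n)
    cv2.imwrite(f"pics/{n}2.png",im)
    c=cv2.resize(im[y:y+h,x:x+w],None,fx=k,fy=k,interpolation=cv2.INTER_CUBIC)
    for P in (T+Q.apply([0,-.003,.0406]),[.499,-.223,.215]):
        u=(proj(m,P)[0]-[x,y])*k; cv2.circle(c,tuple(int(a) for a in u),3,(0,0,255),-1); print(n,P,u)
    ims.append(c)
cv2.imwrite("pics/ins1.png",np.hstack(ims)[:600,:800]); print(np.hstack(ims).shape)
E
```

```text
time_s: 7.7
ee_pos: [0.4301, -0.2226, 0.2598]
eef_rot: [3.128, 0.037, 0.015]
force: [-0.3, -0.2, -6.2]
grip_width: 0.0075
7.7 [ 0.43013598 -0.22258891  0.25977819] [3.12759173 0.03708869 0.01539323]
side [ 0.42859187 -0.22018111  0.21916811] [112.33120946 364.01303483]
side [0.499, -0.223, 0.215] [202.91547695 344.10844344]
scene [ 0.42859187 -0.22018111  0.21916811] [127.50211413 110.14167755]
scene [0.499, -0.223, 0.215] [109.96854311 150.22547576]
(576, 864, 3)
```

View pics/ins1.png

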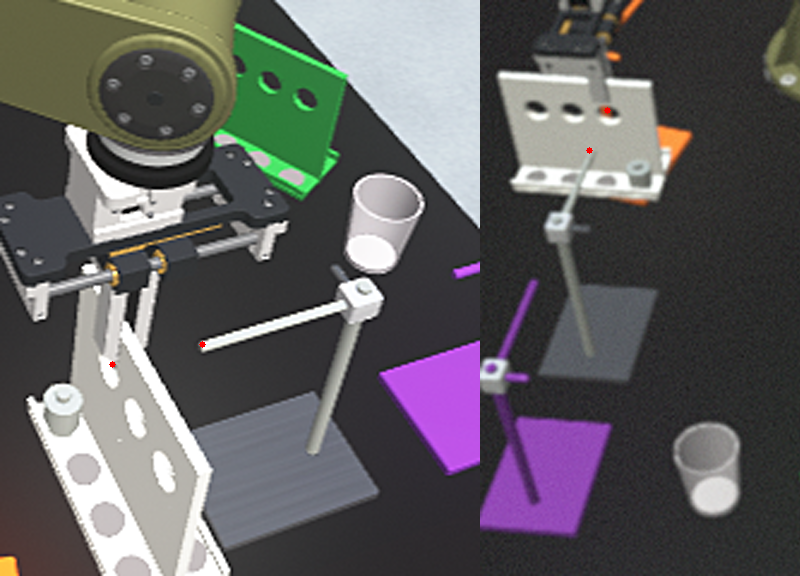

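In side, the rod tip is at crop (203,345), on its mark. The +34 hole sits under the finger at crop (110,372) in side and (609,114) in scene. The alignment is within a few mm, so the hole needs about 3 mm towards -y. The tool's 2° pitch will lower it about 4 mm over the advance, which is what is needed.

```bash
python3 -m handwheel '[[[0,0.003,0,0.005],[0.015,0,0,0],[0.015,0.001,0,0],[0.015,0,0,0],[0.01,0,0,0],[0,0,0,0],[0,0,0,0]]]'
cat > look.py <<'E'
import sys
from h import *
import cv2
o=ctrl.get_obs();print(o['time_s'],o['ee_pos'],o['eef_rot'],o['force'])
T=o['ee_pos'];Q=R.from_euler('xyz',o['eef_rot']);print("hole",T+Q.apply([0,-.003,.0406]))
ims=[]
for n,(x,y,w,h,k) in dict(side=(330,220,140,200,2.8),scene=(135,170,100,140,4)).items():
    im=imaging.camera(n)[:,:,::-1]
    ims.append(cv2.resize(im[y:y+h,x:x+w],None,fx=k,fy=k,interpolation=cv2.INTER_CUBIC))
cv2.imwrite(sys.argv[1],np.hstack(ims)); 
E
python3 look.py pics/ins2.png
```

```text
time_s: 8.5
ee_pos: [0.4875, -0.2276, 0.2611]
eef_rot: [3.124, 0.033, 0.008]
force: [-1.0, -0.4, -6.2]
grip_width: 0.0081
8.5 [ 0.48751257 -0.22760172  0.26114395] [3.12432454 0.03258355 0.00842541] [-0.97841473 -0.42875598 -6.2365426 ]
hole [ 0.4861691  -0.22531445  0.22051978]
```

View pics/ins2.png

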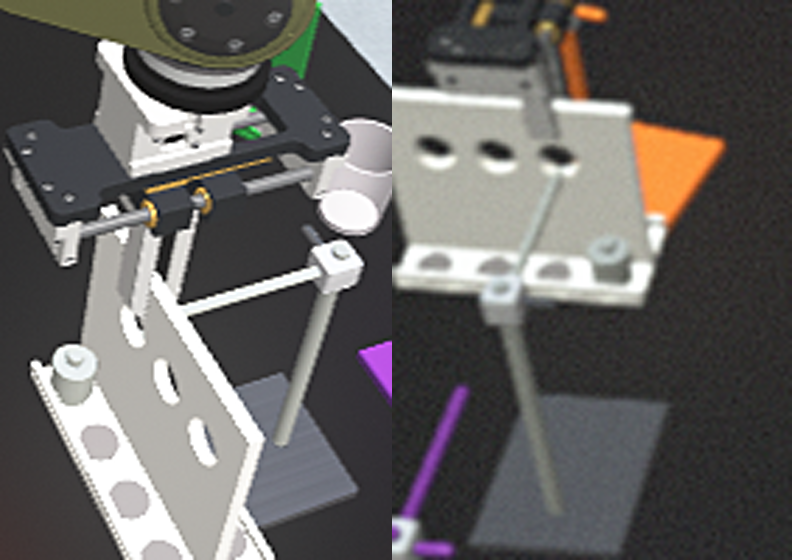

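In scene, the rod tip at (560,172) shows below the hole centre at (557,158). That agrees with the computed hole height of 0.2205 against the rod's 0.215. I'll lower about 6 mm and then check.

```bash
python3 -m handwheel '[[[0,-0.001,0.004,0],[0,-0.001,0.004,0],[0,0,0,0],[0,0,0,0]]]'
python3 -m handwheel '[[[0.01,0,0.001,0],[0.01,0,0.001,0],[0.01,0,0.001,0],[0.01,0,0.001,0],[0,0,0,0],[0,0,0,0]]]'; python3 look.py pics/ins3.png
```

```text
time_s: 9.0
ee_pos: [0.486, -0.2257, 0.2528]
eef_rot: [3.124, 0.032, 0.008]
force: [0.4, 0.3, -6.0]
grip_width: 0.0077
time_s: 9.6
ee_pos: [0.5303, -0.2253, 0.2465]
eef_rot: [3.124, 0.032, 0.008]
force: [0.2, -0.1, -6.0]
grip_width: 0.0077
9.6 [ 0.53027548 -0.22527905  0.24653831] [3.1242332  0.03241841 0.00805009] [ 0.22538358 -0.14018635 -5.99153368]
hole [ 0.5289396  -0.22299494  0.2059137 ]
```

View pics/ins3.png

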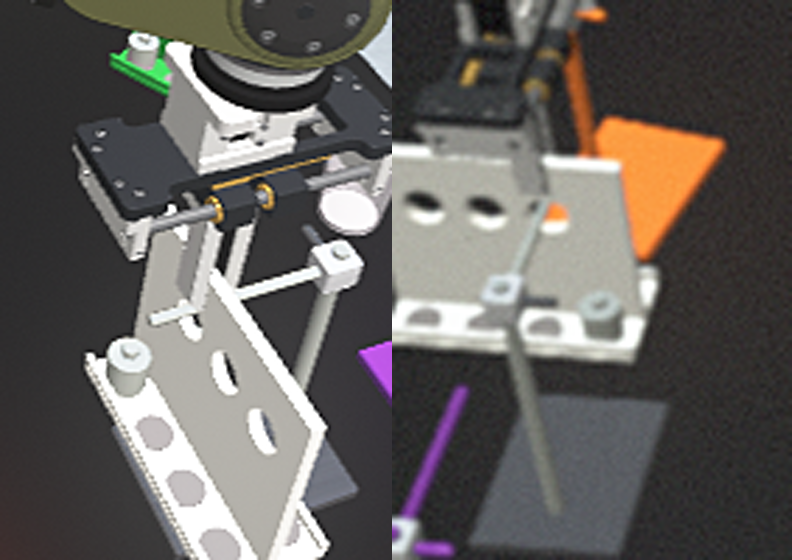

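The rod is through the +34 hole: the tip shows on the near side at crop (150,318) in side, with no contact force. I'll lower it onto the rod gently.

```bash
python3 -m handwheel '[[[0.003,0,0.001,0],[0.002,0,0.001,0],[0,0,0,0],[0,0,0,0]]]'
```

```text
time_s: 10.1
ee_pos: [0.5349, -0.2256, 0.2459]
eef_rot: [3.123, 0.031, 0.007]
force: [0.1, 0.7, -5.9]
grip_width: 0.008
```

```bash
python3 -m handwheel '[[[0,0,0.0015,0],[0,0,0.001,0],[0,0,0,0],[0,0,0,0]]]'
```

```text
time_s: 10.5
ee_pos: [0.5349, -0.2256, 0.2458]
eef_rot: [3.122, 0.028, 0.007]
force: [-0.7, 0.2, -3.8]
grip_width: 0.0075
```

```bash
python3 -m handwheel '[[[0,0,0.001,0],[0,0,0.0005,0],[0,0,0,0],[0,0,0,0]]]'
```

```text
time_s: 10.9
ee_pos: [0.5349, -0.2256, 0.2457]
eef_rot: [3.121, 0.026, 0.007]
force: [-1.0, 1.0, 0.4]
grip_width: 0.0077
```

The load has gone over to the rod: wrist Fz went from -6 to about 0. Releasing, then rising.

```bash
python3 -m handwheel '[[[0,0,0,0],[0,0,0,0],[0,0,0,0],[0,0,0,0],[0,0,0,0],[0,0,0,0],[0,0,0,0],[0,0,0,0]]]' 0.045 && python3 -m handwheel '[[[0,0,-0.005,0],[0,0,-0.01,0],[0,0,-0.01,0],[0,0,-0.015,0],[0,0,-0.02,0],[0,0,-0.03,0],[0,0,-0.03,0],[0,0,0,0],[0,0,0,0],[0,0,0,0]]]'; python3 look.py pics/end1.png
```

```text
time_s: 11.7
ee_pos: [0.5356, -0.2261, 0.2457]
eef_rot: [3.12, 0.025, 0.007]
force: [0.6, 0.2, 1.1]
grip_width: 0.0447
time_s: 12.7
ee_pos: [0.5382, -0.223, 0.3768]
eef_rot: [3.118, 0.021, 0.007]
force: [0.3, -0.7, -0.0]
grip_width: 0.045
12.7 [ 0.53817234 -0.22302373  0.3767506 ] [3.11846869 0.02076665 0.0071015 ] [ 0.26572597 -0.66008911 -0.00513126]
hole [ 0.53731345 -0.22096933  0.33610085]
```

View pics/end1.png

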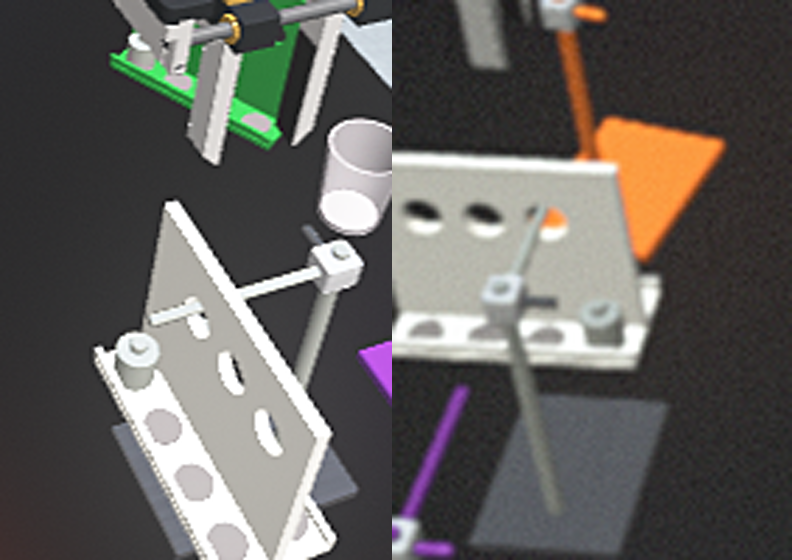

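The caddy hangs on the grey rod by the +34 hole, with the rod tip showing through at side crop (155,318). The gripper is clear above. I'll let it settle and test for motion and tilt.

```bash
cat > st.py <<'E'
from h import *
import cv2,sys
for n in("scene","side"): cv2.imwrite(f"pics/{n}_{sys.argv[1]}.png",imaging.camera(n)[:,:,::-1])
E
python3 -m handwheel '[[[0,0,-0.03,0],[0,0,-0.02,0],[0,0,0,0],[0,0,0,0],[0,0,0,0],[0,0,0,0],[0,0,0,0],[0,0,0,0],[0,0,0,0],[0,0,0,0]]]' | head -2; python3 st.py a
python3 -m handwheel '[[[0,0,0,0],[0,0,0,0],[0,0,0,0],[0,0,0,0],[0,0,0,0],[0,0,0,0],[0,0,0,0]]]' | head -2; python3 st.py b
python3 - <<'E'
import cv2,numpy as np
for n,(x,y,w,h) in dict(side=(330,280,140,150),scene=(120,200,100,70)).items():
    a,b=[cv2.cvtColor(cv2.imread(f"pics/{n}_{k}.png"),cv2.COLOR_BGR2GRAY)[y:y+h,x:x+w].astype(np.float32) for k in "ab"]
    print(n,"mean diff",np.abs(a-b).mean(),"flow shift",cv2.phaseCorrelate(a,b))
s,d=cv2.imread("pics/scene_b.png"),cv2.imread("pics/side_b.png")
o=np.zeros((600,800,3),np.uint8)
c=cv2.resize(s[190:290,110:220],None,fx=4,fy=4,interpolation=cv2.INTER_CUBIC);o[:c.shape[0],:c.shape[1]]=c
c=cv2.resize(d[280:440,350:470],None,fx=3,fy=3,interpolation=cv2.INTER_CUBIC);o[:c.shape[0],440:800]=c
cv2.imwrite("pics/end2.png",o)
E
```

```text
time_s: 13.8
ee_pos: [0.5386, -0.2218, 0.4192]
time_s: 14.6
ee_pos: [0.5387, -0.2218, 0.4195]
side mean diff 0.78261906 flow shift ((0.0003638176175115859, -0.019984205860410498), 0.9995668648348914)
scene mean diff 2.860143 flow shift ((-0.007526540078224286, 0.014037087716417318), 0.9384805507130093)
```

View pics/end2.png

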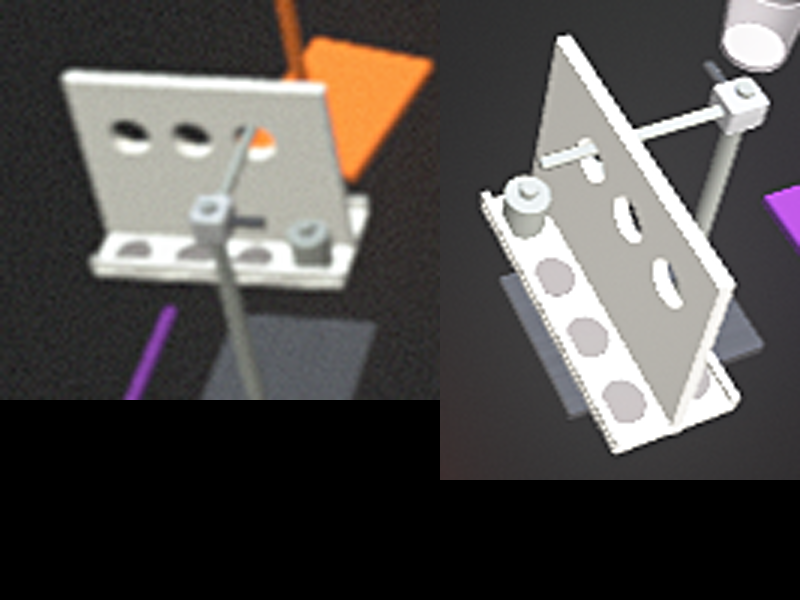

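```bash
python3 - <<'E'
from h import *
M={n:imaging.camera_model(n) for n in("scene","side")}
X=[]
for p in (dict(scene=(126.2,209),side=(446.7,375)),dict(scene=(190.5,213),side=(390.7,292.7))):
    r=least_squares(lambda X:np.concatenate([(proj(M[c],X)-q).ravel() for c,q in p.items()]),[.53,-.25,.25]); X.append(r.x); print(r.x,r.fun)
d=X[1]-X[0]; print("len",np.linalg.norm(d),"tilt deg",np.degrees(np.arcsin(d[2]/np.linalg.norm(d))))
E
```

```text
[ 0.53770858 -0.34698251  0.24970476] [-0.68858487  0.31196258 -0.34793061 -0.21175329]
[ 0.53512946 -0.16659028  0.24773187] [-0.00027822  0.00018608 -0.00017625 -0.00013194]
len 0.18042144475557978 tilt deg -0.6265376956975359
```

Length 180.4 mm (180 given), top edge 0.249 m (0.253 expected), and tilt about -0.6°: it hangs level and still. Handing in.

```bash
python3 -c "
from station import ctrl
print(ctrl.hand_in()); o=ctrl.get_obs(); print(o['time_s'],o['force'])"
```

```text
the job is handed in; nothing more can be done
None
the job is handed in; nothing more can be done
```

The white caddy is hanging level and still on the grey stand's rod by the x = +34 hole, the one nearest the weights. I gripped it by the strip above that hole, threaded it over the rod tip, lowered it until the rod took the load, let go and rose clear.

- **Level and still:** the web's top edge tilts about 0.6°, and the caddy shifted less than 0.02 px between two pictures 0.8 s apart.
- **Size and height:** the web measured 180.4 mm long against 180 given. Its top edge measured about 4 mm lower than expected, close to the 2–3 mm low bias in my other camera heights.
- **Robot:** the gripper was open about 0.17 m above the caddy, with no outside force on the wrist when last read, just after letting go. The last clock reading before handing in was about 14.7 s.
- **Bystanders:** the beaker and the tube rack were not touched. I did not re-measure them at the end.
- **Disagreements:** the tool tilted up to about 2° during the carry, and its height drifted 5–6 mm before insertion. I corrected the height before threading the rod. Some base-plate corner pixels fitted poorly (up to about 4 px), so I went by the rod points instead.

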